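# Lock the mill rotor and take off its cap of unknown thread hand

## Robot

A 6-joint arm with a two-finger parallel gripper is mounted at the origin on the work surface. World frame = base frame: x ahead of the robot, y to its left, z up, the work surface at z = 0. Lengths are in mm, angles in degrees, forces in N, time in s.
With the tool pointing down it reaches from about 300 to 850 mm from the base axis. Payload 4.2 kg.
Tool frame: the origin (TCP) lies between the finger pads; the fingertips stand 11 mm ahead of it and the grasp point (between the pads) lies 8 mm behind it (env.tips_ahead is the distance from the TCP to the fingertips, in mm); z points along the fingers, y is the line along which they close (so a half turn about z gives the same grasp; the last joint's range is limited). The gripper opens to 91 mm and grips with 3 to 60 N. Pads are 32 mm wide; open, the fingers measure 118 mm over their backs; the gripper's body (76 mm by 178 mm) begins 60 mm behind the grasp point.
Start: joints at [-65.947, 18.312, 89.639, -0, 72.044, -1.146], TCP at [244.816, -520.295, 224.976] pointing down, gripper open.
Joint ranges: [-177.97, 177.97], [-48.28, 115.42], [12.27, 149.76], [-77.06, 257.06], [2.81, 150.46], [-146.56, 146.56]. Speed limits (degrees/s): [147.25, 147.25, 180, 180, 180, 180].

## Interface

Orientations are given as [roll, pitch, yaw] about the fixed x, y, z axes, in that order (R = Rz(yaw) Ry(pitch) Rx(roll)).
In Python, from workcell import env, cams gives the robot as it stands.
- The arm moves only by the tool step_arm, never from a script. Its arguments are lists of equal length, an entry for each row: "linear": the shift along the tool's x, y, z in units of 30 cm (1.0 is 30 cm), a list of three; "turn": the turn about the tool's z in units of 360 degrees (1.0 is 360 degrees). In form: {"linear": [[tx, ty, tz], ...], "turn": [turn, ...]}. A call has 1 to 20 rows; each row is the pose to reach, as a shift and turn from the pose commanded when the call began, along the tool's axes at that moment, turning the shorter way round; what a row does not reach only later rows make up. A row lasts 1/8 s, in which the tool goes at most 62.5 mm and 10.7 degrees, less where a joint would pass 70% of its speed; a pose out of reach is approached as far as the arm can. A call with a number of a shift or a turn outside -1 to 1 is refused whole. A call with a gripper value outside its range is refused whole. "fingers" is the closure, from -1 (fully open) to 1 (shut), so that 0 is half open, set as the call begins (left out, the last holds). The fingers move at their own pace and stop on an object; "force" is the grip in N (left out, the last holds). Time passes only in rows, so rows that repeat a pose let the fingers close. It gives the time, the measured TCP pose, the force, the opening and the grip force at its end, in the units of the state.
- env.state(): the state, without advancing time (a new reading comes with each control period).
- cams.grab_frame(name): name is "scene" or "top" or "wrist"; returns a dict with "color" (384x512x3 uint8, blue, green, red), "fx", "fy", "cx", "cy" (pixels), "extrinsics" (4x4, takes a point from camera to world coordinates); the wrist camera has in their place "tool_from_camera" (4x4, takes a point from camera to tool coordinates, whose origin is the TCP and whose axes are the flange's). Camera axes: x right, y down, z forward; pixel columns grow to the right and rows downward; lengths in mm; the calibration is good to about 2 mm. A picture is of the moment at which its call begins: read the wrist's pose just before it. There is no depth.
- env.job_done(): hands the job in; it is judged then, once.
The state is a dict: "time_s": time; "qpos": joint angles; "qvel": joint speeds; "effort": joint torques, N m; "ee_pos": TCP position; "ee_rot": TCP orientation; "force": force on the tool from outside, world axes, zero at the start; "torque": the same for the moment, N m; "gripper_width": finger opening in mm; "gripper_force": force on a finger pad.
Only numpy, scipy, OpenCV 4.12 (cv2) and the standard library are available. Lean on these libraries where they do the work, as an engineer would, in place of code of your own. Each camera call takes 0.05 s, during which the arm holds its last target. There are 200 camera calls.

## Task

The twin nut mill is to be opened for cleaning: lower the yellow-handled steel locking plate over the two locating pins and the brass rotor stud of the head that wears the red cap, until it lies flush, and let go of it. Then unscrew the red cap (nobody knows whether this head has a right- or left-hand thread, so feel which way it turns), lift it straight off and finish still holding it upright in the gripper, about a hand's breadth clear above its hub, with the plate left in place. Leave the grey cap alone and do not push the bowl, scoop or brush about.

Things in the scene. Friction and masses are not known exactly. Their poses are not given: they have to be found in the camera images.
- mill: Twin nut mill without bowls, fixed: white housing 320 x 400 mm, 85 high, steel deck. Origin under its centre; x from its front (pins, buttons) to its back, away from the robot within 0.2 rad; y left, z up. Head axes at x = +60, y = +95 and -95 mm. Discs and pads share one level seat 93 mm above the counter. Emergency stop and switch, up to 20 mm high, on the deck between the pads at x = -115.
- head_left (a point): Axis of the left head at seat level, 93 mm above the counter; axes as the mill's. Round it a grating disc of radius 55 mm, in front of it an aluminium pad with two fixed steel pins, 135 mm in front of the axis, 32 mm either side: diameter 8, 19 mm high, the top 6 mm a cone.
- head_right (a point): The same for the right head.
- rest_left (a point): Where the middle of the locking plate's underside lies when home on the left head: 90 mm in front of the head axis, at seat level; axes as the mill's. The plate's axes are then parallel to these (its single stud hole towards the cap).
- rest_right (a point): The same for the right head.
- stud_left (a point): Where the foot of the left head's brass stud is parked: 43 mm in front of the head axis, at seat level (point fixed to the mill). The stud, diameter 8, 12 mm high with a cone tip, stands on the disc; disc, stud and hub turn as one rotor (0.05 N m drag) until the locking plate holds them to about 10 degrees of play.
- stud_right (a point): The same for the right head.
- plate_grip (a point): Centre of the yellow grip bar on the loose locking plate, 21 mm above the plate's underside. Bar: 40 mm along plate x, 14 wide (y), its top 36 mm above the underside. Axes are the plate's: x towards the single stud hole, z up. It starts flat on the counter to the left or right of the mill, its x within 0.6 rad of straight ahead.
- plate_base (a point): Centre of the underside of the steel locking plate, 120 (x) x 90 (y) x 6 mm, about 0.34 kg; axes as plate_grip. Two 10 mm holes for the fixed pins at x = -45, y = +32 and -32 mm; one 11 mm hole for the stud at x = +47, y = 0.
- plate_stud_hole (a point): Centre of the stud hole at the plate's underside.
- cap_red_grip (a point): Centre of the red cap's knurled head: diameter 54, 20 mm high, over a skirt of diameter 50, 28 high. The point is 38 mm above the cap's lower edge; screwed on, the cap stands on the seat, so it is 131 mm above the counter. z up; a white line on top points along its -x, straight to the mill's front when screwed on. About 0.11 kg. On either head.
- cap_red: The red cap; origin at its lower edge. Quick thread of unknown hand, not tight. Wrong way (plate fitted) it stops dead within about 15 degrees, all play; a try of 30 degrees tells. Other way it turns easily, is free to lift after 55 to 65 degrees and stops at 73 to 83; turning on to that stop does no harm. It need not be raised while turning (may rise 3 mm). Hub 16 mm high.
- cap_grey_grip (a point): The same point of an identical grey cap on the other head, whose thread has the opposite hand. Not to be touched.
- bowl: Loose steel mill bowl, 144 mm across and 85 mm high, origin under its centre; on the side of the mill where the plate is not.
- scoop: Loose brass scoop with a wooden handle, about 190 mm long, 32 mm high, on the left behind the plate or bowl; origin under the scoop's middle.
- brush: Loose cleaning brush, 170 mm long, on the right behind the plate or bowl.

How it is judged:
By the outcome, as a careful person would: the job done as asked, in the order asked, and still so for the second after the job is handed in, while the arm keeps its last pose, push and grip.
It also fails if it takes over 64 s, if anything falls off the work surface, if the arm or the gripper's body presses on something with over 40 N, if the wrist force passes 120 N, or if a joint passes its speed limit or range.

## Working session

There is one attempt and no reset: what is moved stays moved. The work goes in short steps, Python scripts to look and compute and a tool call to move; the robot and the scene stay as the last step left them, time stands still between calls to the robot, and variables do not carry over. Pictures are saved under pics/ and viewed, at most 10 in all, crops included, and the job is handed in when it is done.

Besides the shell and the picture viewer there is one more tool, called after "Request:" by a JSON object that holds its "api" and its "payload", one argument or row to a line. step_arm: Moves the arm, as the interface text tells. Its arguments: {"type":"object","properties":{"linear":{"type":"array"},"turn":{"type":"array"},"fingers":{"type":"number"},"force":{"type":"number"}},"required":["linear","turn"]}

```bash
mkdir -p pics; ls
cat > h.py <<'E'
import numpy as np, cv2
from workcell import env, cams
from scipy.spatial.transform import Rotation as R
def T():
    s=env.state(); M=np.eye(4); M[:3,:3]=R.from_euler('xyz',s['ee_rot'],degrees=True).as_matrix(); M[:3,3]=s['ee_pos']; return M
def grab(n):
    t=T(); f=cams.grab_frame(n); f['E']=t@np.array(f['tool_from_camera']) if n=='wrist' else np.array(f['extrinsics']); return f
def ray(f,u,v,z):
    d=f['E'][:3,:3]@np.array([(u-f['cx'])/f['fx'],(v-f['cy'])/f['fy'],1]); o=f['E'][:3,3]
    return o+d*(z-o[2])/d[2]
def pix(f,p):
    q=np.linalg.inv(f['E'])@np.append(p,1); return q[0]/q[2]*f['fx']+f['cx'],q[1]/q[2]*f['fy']+f['cy']
def blobs(f,lo,hi,amin=60):
    m=cv2.inRange(cv2.cvtColor(f['color'],cv2.COLOR_BGR2HSV),np.array(lo),np.array(hi))
    c,_=cv2.findContours(m,cv2.RETR_EXTERNAL,cv2.CHAIN_APPROX_NONE)
    return sorted([k for k in c if cv2.contourArea(k)>amin],key=cv2.contourArea,reverse=True)
E
python3 - <<'E'
from h import *
print(env.state(), env.tips_ahead)
f=grab('top'); g=grab('scene')
cv2.imwrite('pics/top.png',f['color']); cv2.imwrite('pics/scene.png',g['color'])
for q in (f,g): print(q['E'].round(2).tolist(),q['fx'],q['cx'],q['cy'])
E
```

```text
pics
{'time_s': 0.0, 'qpos': array([-6.59467200e+01,  1.83512497e+01,  8.97072852e+01, -4.62567261e-04,
        7.20439996e+01, -1.14508064e+00]), 'qvel': array([-0.08844719, -0.03921311,  0.03314546, -0.00996538, -0.02515746,
        0.09912358]), 'effort': array([-2.37972141e-03, -4.12466919e+01, -2.31980306e+01,  7.24155921e-02,
        4.56236035e-02, -1.54168138e-04]), 'ee_pos': array([ 244.61214562, -519.82698218,  224.11823795]), 'ee_rot': array([-1.79897477e+02, -1.60936392e-03,  2.51985022e+01]), 'force': array([-0.33705995,  0.95918305, -0.43138979]), 'torque': array([-0.0147188 , -0.01358196,  0.0560567 ]), 'gripper_force': 0.0, 'gripper_width': 91.65177163571856} 11.0
[[-0.02, -1.0, 0.08, 450.61], [-1.0, 0.02, -0.0, -9.65], [-0.0, -0.08, -1.0, 1329.11], [0.0, 0.0, 0.0, 1.0]] 460.4194304630727 252.99872428190744 194.06514257654885
[[0.54, 0.46, -0.71, 1345.59], [0.84, -0.27, 0.47, -527.06], [0.03, -0.85, -0.53, 697.31], [0.0, 0.0, 0.0, 1.0]] 348.0749057396308 254.4347218590146 185.43309560756245
```

View pics/top.png

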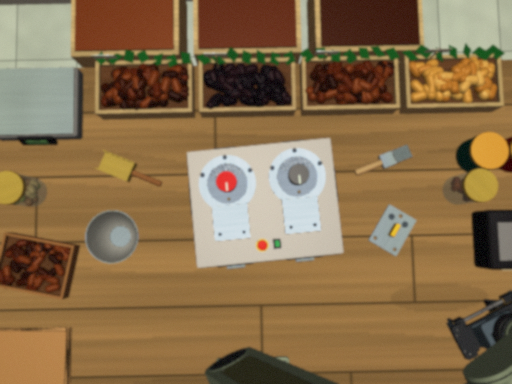

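View pics/scene.png

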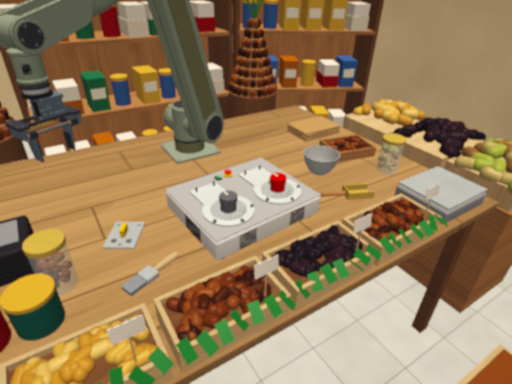

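The top view shows the red cap on the left head at about (227,182), the grey cap at (298,174), and the plate on the right at about (394,230) with its yellow bar running up-right. The bowl is at left (111,237). The scene view agrees.

Run:
```python
from h import *
f=grab('top'); g=grab('scene')
def yb(f,box):
    for k in blobs(f,(20,120,120),(35,255,255),15):
        r=cv2.minAreaRect(k); 
        if box[0]<r[0][0]<box[2] and box[1]<r[0][1]<box[3]: return k,r
k,r=yb(f,(370,200,420,260)); print(r)
print('bar',ray(f,*r[0],36).round(1))
b=cv2.boxPoints(r); P=np.array([ray(f,*p,36)[:2] for p in b]); 
e=P[1]-P[0] if np.linalg.norm(P[1]-P[0])>np.linalg.norm(P[2]-P[1]) else P[2]-P[1]
print('bar dir',np.degrees(np.arctan2(e[1],e[0])))
# plate outline (grey, low saturation)
crop=np.zeros((384,512),np.uint8); crop[200:262,362:425]=1
hsv=cv2.cvtColor(f['color'],cv2.COLOR_BGR2HSV); m=((hsv[...,1]<70)*crop*255).astype(np.uint8)
c,_=cv2.findContours(m,cv2.RETR_EXTERNAL,cv2.CHAIN_APPROX_NONE); k=max(c,key=cv2.contourArea); r=cv2.minAreaRect(k)
P=np.array([ray(f,*p,6)[:2] for p in cv2.boxPoints(r)]); print('plate',P.mean(0),[(np.linalg.norm(d),np.degrees(np.arctan2(d[1],d[0]))) for d in (P[1]-P[0],P[2]-P[1])])
for q,bx in ((f,(200,160,250,200)),(g,(260,165,300,200))):
    m=cv2.inRange(cv2.cvtColor(q['color'],cv2.COLOR_BGR2HSV),(0,150,100),(8,255,255))|cv2.inRange(cv2.cvtColor(q['color'],cv2.COLOR_BGR2HSV),(172,150,100),(180,255,255))
    s=np.zeros_like(m); s[bx[1]:bx[3],bx[0]:bx[2]]=m[bx[1]:bx[3],bx[0]:bx[2]]
    M=cv2.moments(s,True);u,v=M['m10']/M['m00'],M['m01']/M['m00'];print(u,v,M['m00'],'red',ray(q,u,v,141).round(1))
hh=((hsv[...,2]<150)*255).astype(np.uint8)[155:195,280:320]
M=cv2.moments(hh,True);u,v=280+M['m10']/M['m00'],155+M['m01']/M['m00'];print(u,v,'grey',ray(f,u,v,141).round(1))
crop=np.zeros((384,512),np.uint8); crop[125:280,170:355]=1
m=((hsv[...,1]<60)*crop*255).astype(np.uint8)
c,_=cv2.findContours(m,cv2.RETR_EXTERNAL,cv2.CHAIN_APPROX_NONE); k=max(c,key=cv2.contourArea); r=cv2.minAreaRect(k)
P=np.array([ray(f,*p,85)[:2] for p in cv2.boxPoints(r)]); print('mill',P.mean(0),[(np.linalg.norm(d),np.degrees(np.arctan2(d[1],d[0]))) for d in (P[1]-P[0],P[2]-P[1])])
```

```text
((394.3676452636719, 229.7205810546875), (5.487954616546631, 13.548388481140137), 30.963756561279297)
bar [ 449.7 -404.8   36. ]
bar dir -33.16554014787373
plate [ 449.7149112  -407.47027567] [(np.float64(123.09820718494143), np.float64(-31.835619973905388)), (np.float64(93.72841163841129), np.float64(-121.2421173259259))]
225.95384615384614 180.3923076923077 260.0 red [585.8  58.6 141. ]
277.5458515283843 182.09606986899564 229.0 red [622.4  32.3 141. ]
298.171875 174.11458333333334 grey [ 598.6 -129.2  141. ]
mill [527.90399895 -41.08953045] [(np.float64(402.4683610592288), np.float64(-85.32660581456308)), (np.float64(328.69511449942047), np.float64(-176.26735048026165))]
```

Request:
{"api": "step_arm", "payload": {
  "linear": [
    [0.78,-0.053,0.2],
    [0.78,-0.053,0.2],
    [0.78,-0.053,0.2],
    [0.78,-0.053,0.2],
    [0.78,-0.053,0.2],
    [0.78,-0.053,0.2],
    [0.78,-0.053,0.2],
    [0.78,-0.053,0.2],
    [0.78,-0.053,0.2],
    [0.78,-0.053,0.2]
  ],
  "turn": [0.159,0.159,0.159,0.159,0.159,0.159,0.159,0.159,0.159,0.159]
}}

```text
time_s: 1.45
ee_pos: [449.6, -406.4, 165.1]
ee_rot: [180.0, -0.0, -32.0]
force: [0.3, 0.4, 0.6]
gripper_width: 90.9
gripper_force: 0.0
```

```bash
cat >> h.py <<'E'
def go(x,y,z,yaw):
    M=T(); d=M[:3,:3].T@(np.array([x,y,z])-M[:3,3]); cy=env.state()['ee_rot'][2]
    print('lin',(d/300).round(4),'turn',round(-((yaw-cy+180)%360-180)/360,4))
def st():
    s=env.state(); print(round(s['time_s'],2),s['ee_pos'].round(1),s['ee_rot'].round(2),'F',s['force'].round(1),'tq',s['torque'].round(2),'w',round(s['gripper_width'],1),'gf',round(s['gripper_force'],1),'j6',s['qpos'][5].round(0))
E
python3 - <<'E'
from h import *
st(); w=grab('wrist'); cv2.imwrite('pics/w1.png',w['color']); print(w['E'].round(2).tolist(),w['fx'])
for k in blobs(w,(20,120,100),(35,255,255),100)[:3]:
    r=cv2.minAreaRect(k); print(r, ray(w,*r[0],36).round(1))
    P=[ray(w,*p,36)[:2] for p in cv2.boxPoints(r)]; print([(np.linalg.norm(d).round(1),np.degrees(np.arctan2(d[1],d[0])).round(1)) for d in (P[1]-P[0],P[2]-P[1])])
E
```

```text
1.45 [ 449.6 -406.4  165.1] [ 1.800e+02 -1.000e-02 -3.204e+01] F [0.3 0.4 0.6] tq [0.06 0.01 0.01] w 90.9 gf 0.0 j6 79.0
[[-0.53, -0.81, -0.23, 515.84], [-0.85, 0.51, 0.15, -446.55], [-0.0, 0.28, -0.96, 325.42], [0.0, 0.0, 0.0, 1.0]] 342.96971726415387
((259.0, 185.0), (46.0, 14.0), 90.0) [ 452.7 -408.3   36. ]
[(np.float64(12.0), np.float64(-122.0)), (np.float64(41.3), np.float64(148.3))]
```

View pics/w1.png

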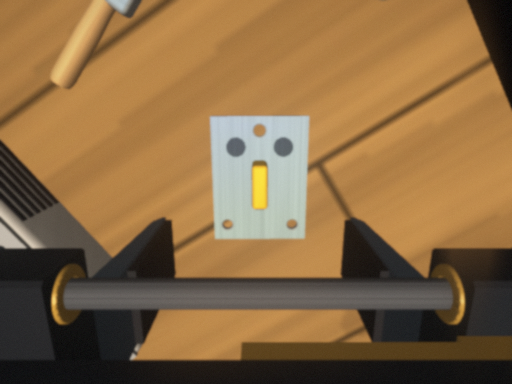

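The close view shows the plate square in the frame: bar at (259,185), stud hole at (259,130) on the far side, and pin holes at (228,224) and (292,224). The orientation is right.

Run:
```python
from h import *
w=grab('wrist')
for p in ((259.5,130),(228,224),(292,224)): print(ray(w,*p,5).round(1))
s,a,b=[ray(w,*p,5) for p in ((259.5,130),(228,224),(292,224))]
m=(a+b)/2; d=s-m; print('c',m+d*45/92, 'yaw',np.degrees(np.arctan2(d[1],d[0])),np.linalg.norm(d),np.linalg.norm(a-b))
go(451.5,-407.8,60,-32)
```

```text
[ 490.1 -432.3    5. ]
[ 428.4 -356.8    5. ]
[ 394.6 -410.8    5. ]
c [ 449.92237466 -407.51992879    5.        ] yaw -31.647692793710586 92.34872114322458 63.74827332353519
lin [0.0076 0.0007 0.3501] turn -0.0001
```

Request:
{"api": "step_arm", "payload": {
  "linear": [
    [0.004,0.002,0.15],
    [0.004,0.002,0.3],
    [0.004,0.002,0.42],
    [0.004,0.002,0.46],
    [0.004,0.002,0.482],
    [0.004,0.002,0.482],
    [0.004,0.002,0.482]
  ],
  "turn": [0,0,0,0,0,0,0]
}}

```text
time_s: 2.42
ee_pos: [451.2, -408.1, 21.7]
ee_rot: [180.0, -0.2, -32.0]
force: [-0.2, 0.3, -0.2]
gripper_width: 91.4
gripper_force: 0.0
```

Request:
{"api": "step_arm", "payload": {
  "linear": [
    [0,0,0],
    [0,0,0],
    [0,0,0],
    [0,0,0],
    [0,0,0],
    [0,0,0],
    [0,0,0],
    [0,0,0]
  ],
  "turn": [0,0,0,0,0,0,0,0],
  "fingers": 1,
  "force": 35
}}

```text
time_s: 3.42
ee_pos: [450.4, -407.6, 20.3]
ee_rot: [180.0, -0.0, -32.0]
force: [-0.3, -1.2, -0.5]
gripper_width: 14.0
gripper_force: 0.9
```

```bash
python3 -c "
from h import *
st()"
```

```text
3.42 [ 450.4 -407.6   20.3] [179.98  -0.   -32.02] F [-0.3 -1.2 -0.5] tq [-0.2   0.21 -0.07] w 14.0 gf 0.9 j6 79.0
```

Request:
{"api": "step_arm", "payload": {
  "linear": [
    [0,0,0],
    [0,0,0],
    [0,0,-0.05],
    [0,0,-0.2],
    [0,0,-0.4],
    [0,0,-0.6],
    [0,0,-0.7],
    [-0.1,-0.1,-0.7],
    [-0.2,-0.25,-0.7],
    [-0.3,-0.4,-0.7],
    [-0.4,-0.55,-0.7],
    [-0.45,-0.7,-0.7],
    [-0.5,-0.85,-0.7],
    [-0.54,-0.95,-0.7],
    [-0.54,-1,-0.7],
    [-0.54,-1,-0.7],
    [-0.54,-1,-0.7]
  ],
  "turn": [0,0,0,0,0,0,0,-0.02,-0.04,-0.06,-0.08,-0.09,-0.1,-0.1,-0.1,-0.1,-0.1]
}}

```text
time_s: 5.55
ee_pos: [472.1, -68.1, 230.3]
ee_rot: [180.0, 0.0, 3.9]
force: [-0.5, -1.4, -3.3]
gripper_width: 13.8
gripper_force: 35.0
```

Run:
```python
from h import *
st(); w=grab('wrist'); cv2.imwrite('pics/w2.png',w['color'])
```

```text
5.55 [472.1 -68.1 230.3] [1.7996e+02 3.0000e-02 3.9100e+00] F [-0.5 -1.4 -3.3] tq [-0.    0.04  0.05] w 13.8 gf 35.0 j6 77.0
```

View pics/w2.png

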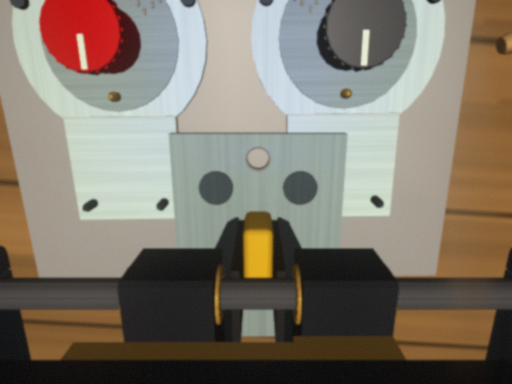

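The wrist view shows the left head's pins at about (91,205) and (163,204) and its brass stud at (114,97). The held plate's stud hole is at (258,158), with the plate square to the gripper.

Run:
```python
from h import *
w=grab('wrist'); t=T()
hsv=cv2.cvtColor(w['color'],cv2.COLOR_BGR2HSV)
def cen(m,box):
    x0,y0,x1,y1=box; n,l,s,c=cv2.connectedComponentsWithStats(m[y0:y1,x0:x1].astype(np.uint8)); i=1+np.argmax(s[1:,4]); print(s[i],end=' '); return c[i]+[x0,y0]
dark=hsv[...,2]<110
res={}
for n,b in (('pl',(75,190,110,216)),('pr',(150,190,168,216)),('pg',(360,190,392,216))):
    c=cen(dark,b); res[n]=ray(w,*c,102.5); print(n,c.round(1),res[n].round(1))
br=(hsv[...,1]>80)&(hsv[...,0]>10)&(hsv[...,0]<35)
for n,b in (('stud',(100,85,130,110)),('studg',(335,80,360,106))):
    c=cen(br,b); res[n]=ray(w,*c,99); print(n,c.round(1),res[n].round(1))
P=(res['pl']+res['pr'])/2; d=res['stud']-P; print('pin mid',P,'stud dir',np.degrees(np.arctan2(d[1],d[0])),np.linalg.norm(d[:2]),'sep',np.linalg.norm(res['pl']-res['pr']))
e=res['pl']-res['pg']; print('pin line yaw',np.degrees(np.arctan2(-e[0],e[1])),np.linalg.norm(e)) 
e=res['stud']-res['studg']; print('stud line yaw',np.degrees(np.arctan2(-e[0],e[1])),np.linalg.norm(e)) 
h=cen(hsv[...,2]>195,(243,145,273,172)); H=ray(w,*h,t[2,3]-20.3+5.5); print('hole',h,(t[:3,:3].T@(H-t[:3,3])).round(1))
```

```text
[  8  10  14  11 104] pl [ 89.8 205. ] [448.5  80.1 102.5]
[ 7  9 11 11 82] pr [162.  203.9] [453.8  16.5 102.5]
[11  6 12 11 88] pg [376.5 201. ] [ 469.3 -171.5  102.5]
[ 8  7 12  9 79] stud [113.5  96.2] [542.4  56.1  99. ]
[ 7  9  9  8 60] studg [345.9  92.7] [ 558.  -132.8   99. ]
pin mid [451.13864192  48.29280437 102.5       ] stud dir 4.910524833886245 91.61348946558903 sep 63.783434359136024
pin line yaw 4.72285660479769 252.3982616719937
stud line yaw 4.715362854599365 189.5877874049584Traceback (most recent call last):
  File "<stdin>", line 16, in <module>
  File "<stdin>", line 5, in cen
    return _wrapfunc(a, 'argmax', axis=axis, out=out, **kwds)
    return bound(*args, **kwds)
ValueError: attempt to get argmax of an empty sequence
```

Run:
```python
from h import *
w=grab('wrist'); t=T(); zt=t[2,3]-20.3+6
# plate front-edge corners & hole in tool frame
for n,p in (('hole',(258,157.5)),('cornerL',(169,133.5)),('cornerR',(346,132.5))):
    print(n,(t[:3,:3].T@(ray(w,*p,zt)-t[:3,3])).round(1))
a=np.radians(4.72); c=np.array([451.14,48.29])+45*np.array([np.cos(a),np.sin(a)]); print('rest',c)
go(c[0],c[1],136,4.72)
```

```text
hole [48.3 -1.3 14.3]
cornerL [ 60.5 -46.1  14.3]
cornerR [61.  43.  14.3]
rest [495.98739259  51.99288781]
lin [ 0.1067 -0.3941  0.3142] turn -0.0024
```

Request:
{"api": "step_arm", "payload": {
  "linear": [
    [0.03,-0.12,0],
    [0.06,-0.25,0.05],
    [0.1025,-0.35,0.1],
    [0.1025,-0.39,0.15],
    [0.1025,-0.39,0.193],
    [0.1025,-0.39,0.193],
    [0.1025,-0.39,0.193],
    [0.1025,-0.39,0.193]
  ],
  "turn": [0,-0.001,-0.0023,-0.0023,-0.0023,-0.0023,-0.0023,-0.0023]
}}

```text
time_s: 6.7
ee_pos: [495.3, 51.1, 173.1]
ee_rot: [180.0, -0.1, 4.7]
force: [0.3, 0.1, -3.7]
gripper_width: 13.8
gripper_force: 35.0
```

Run:
```python
from h import *
st(); w=grab('wrist'); cv2.imwrite('pics/w3.png',cv2.resize(w['color'][60:300,120:400],None,fx=2.5,fy=2.5))
```

```text
6.7 [495.3  51.1 173.1] [ 1.7999e+02 -8.0000e-02  4.7300e+00] F [ 0.3  0.1 -3.7] tq [ 0.01 -0.01  0.02] w 13.8 gf 35.0 j6 90.0
```

View pics/w3.png

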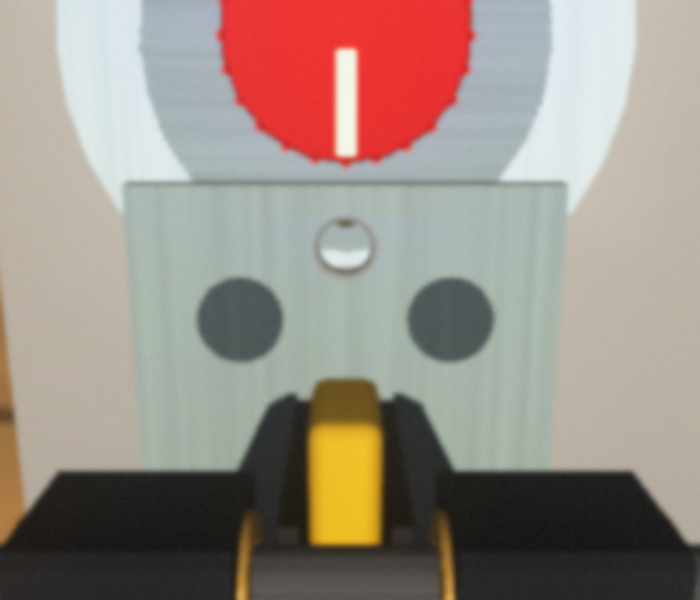

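The plate's hole (345,245 in the crop) is in column with the cap line and disc axis (346). The stud peeks in at the hole's far rim, as expected from the slanted view.

Run:
```python
from h import *
w=grab('wrist'); t=T(); zu=t[2,3]-20.3
f=lambda u,v,z:(t[:3,:3].T@(ray(w,u,v,z)-t[:3,3])).round(1)
print('hole',f(258,60+245/2.5,zu+6),'plate edge',f(258,60+183/2.5,zu+6),'cap front',f(258,60+161/2.5,141), 'stud top',f(258,60+223/2.5,104))
print('disc L/R',f(120+140/2.5,75,93),f(120+552/2.5,75,93)); st()
```

```text
hole [48.1 -1.2 14.4] plate edge [60.7 -1.2 14.4] cap front [63.7 -1.2 32. ] stud top [44.6 -1.2 69. ]
disc L/R [ 92.3 -55.5  80.1] [92.2 53.7 80.1]
6.8 [495.2  51.3 173. ] [ 1.7999e+02 -7.0000e-02  4.7500e+00] F [ 0.5 -0.3 -4.2] tq [ 0.04 -0.01  0.05] w 13.9 gf 35.0 j6 90.0
```

Request:
{"api": "step_arm", "payload": {
  "linear": [
    [-0.001,0,0.06],
    [-0.001,0,0.11],
    [-0.001,0,0.125],
    [-0.001,0,0.135],
    [-0.001,0,0.14],
    [-0.001,0,0.145],
    [-0.001,0,0.15],
    [-0.001,0,0.155],
    [-0.001,0,0.16],
    [-0.001,0,0.16]
  ],
  "turn": [0,0,0,0,0,0,0,0,0,0]
}}

```text
time_s: 8.05
ee_pos: [494.5, 51.6, 124.3]
ee_rot: [180.0, 0.0, 4.8]
force: [-0.2, 0.1, -3.5]
gripper_width: 13.8
gripper_force: 35.0
```

```bash
python3 -c "
from h import *
st()"
```

```text
8.05 [494.5  51.6 124.3] [1.80e+02 2.00e-02 4.78e+00] F [-0.2  0.1 -3.5] tq [ 0.01 -0.02 -0.02] w 13.8 gf 35.0 j6 90.0
```

Request:
{"api": "step_arm", "payload": {
  "linear": [
    [0,0,0.006],
    [0,0,0.012],
    [0,0,0.018],
    [0,0,0.024],
    [0,0,0.03],
    [0,0,0.034],
    [0,0,0.036],
    [0,0,0.038],
    [0,0,0.038],
    [0,0,0.038]
  ],
  "turn": [0,0,0,0,0,0,0,0,0,0]
}}

```text
time_s: 9.3
ee_pos: [494.7, 51.6, 113.3]
ee_rot: [180.0, -0.0, 4.8]
force: [-1.1, -0.5, 1.1]
gripper_width: 13.8
gripper_force: 35.0
```

```bash
python3 -c "
from h import *
st()"
```

```text
9.3 [494.7  51.6 113.3] [ 1.7999e+02 -2.0000e-02  4.7900e+00] F [-1.1 -0.5  1.1] tq [0.03 0.22 0.03] w 13.8 gf 35.0 j6 90.0
```

Request:
{"api": "step_arm", "payload": {
  "linear": [
    [0,0,0.004],
    [0,0,0.004],
    [0,0,0.004]
  ],
  "turn": [0,0,0]
}}

```text
time_s: 9.68
ee_pos: [494.7, 51.6, 113.3]
ee_rot: [180.0, -0.0, 4.8]
force: [-3.9, 0.1, 9.0]
gripper_width: 13.4
gripper_force: 35.0
```

Request:
{"api": "step_arm", "payload": {
  "linear": [
    [0,0,-0.004],
    [0,0,-0.004],
    [0,0,-0.004],
    [0,0,-0.004],
    [0,0,-0.004],
    [0,0,-0.1],
    [0,0,-0.25],
    [0,0,-0.35],
    [0,0,-0.35],
    [0,0,-0.35]
  ],
  "turn": [0,0,0,0,0,0,0,0,0,0],
  "fingers": -0.3
}}

```text
time_s: 10.92
ee_pos: [493.8, 51.6, 215.7]
ee_rot: [180.0, 0.1, 4.8]
force: [0.8, 0.1, 0.3]
gripper_width: 59.0
gripper_force: 0.0
```

Run:
```python
from h import *
st(); w=grab('wrist'); cv2.imwrite('pics/w4.png',w['color'])
```

```text
10.93 [493.8  51.6 215.7] [1.7999e+02 1.2000e-01 4.7900e+00] F [0.8 0.1 0.3] tq [-0.04  0.01 -0.09] w 59.0 gf 0.0 j6 90.0
```

View pics/w4.png

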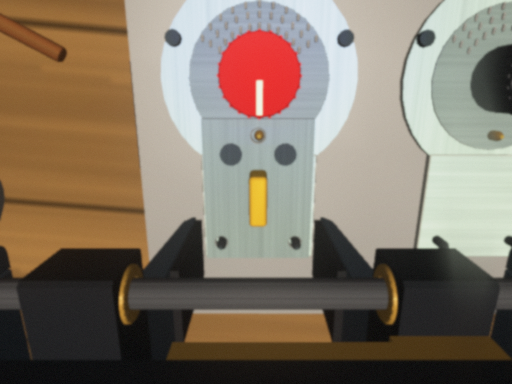

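The plate lies home, with the pins at (221,243) and (295,243) and the brass stud (259,135) all showing through its holes. The red cap's top is at about (259,74).

Run:
```python
from h import *
w=grab('wrist'); t=T()
m=cv2.inRange(cv2.cvtColor(w['color'],cv2.COLOR_BGR2HSV),(0,120,80),(9,255,255))|cv2.inRange(cv2.cvtColor(w['color'],cv2.COLOR_BGR2HSV),(170,120,80),(180,255,255))
c,_=cv2.findContours(m[:160],cv2.RETR_EXTERNAL,cv2.CHAIN_APPROX_NONE);k=max(c,key=cv2.contourArea);(u,v),r=cv2.minEnclosingCircle(k)
print(u,v,r,ray(w,u,v,140),(t[:3,:3].T@(ray(w,u,v,140)-t[:3,3])).round(1)); go(584.6,59.0,123,50)
```

```text
259.0 73.0 44.38478088378906 [586.14263026  59.97644942 140.        ] [93.1 -0.7 74.9]
lin [0.3051 0.0005 0.3065] turn -0.1256
```

Request:
{"api": "step_arm", "payload": {
  "linear": [
    [0.1,0.001,0],
    [0.2,0.001,0],
    [0.306,0.001,0],
    [0.306,0.001,0],
    [0.306,0.001,0],
    [0.306,0.001,0.05],
    [0.306,0.001,0.15],
    [0.306,0.001,0.22],
    [0.306,0.001,0.27],
    [0.306,0.001,0.307],
    [0.306,0.001,0.307],
    [0.306,0.001,0.307]
  ],
  "turn": [-0.028,-0.056,-0.084,-0.11,-0.1256,-0.1256,-0.1256,-0.1256,-0.1256,-0.1256,-0.1256,-0.1256],
  "fingers": -1
}}

```text
time_s: 12.52
ee_pos: [586.7, 59.0, 125.4]
ee_rot: [179.9, -0.1, 50.0]
force: [-0.3, 0.1, -0.2]
gripper_width: 90.9
gripper_force: 0.0
```

Request:
{"api": "step_arm", "payload": {
  "linear": [
    [0,0,0],
    [0,0,0],
    [0,0,0],
    [0,0,0],
    [0,0,0],
    [0,0,0],
    [0,0,0],
    [0,0,0]
  ],
  "turn": [0,0,0,0,0,0,0,0],
  "fingers": 1,
  "force": 30
}}

```text
time_s: 13.52
ee_pos: [586.2, 59.0, 124.8]
ee_rot: [180.0, 0.0, 50.0]
force: [-0.2, 0.7, 1.4]
gripper_width: 53.6
gripper_force: 30.0
```

```bash
python3 -c "
from h import *
st()"
```

```text
13.53 [586.2  59.  124.8] [179.99   0.    50.  ] F [-0.2  0.7  1.4] tq [-0.03  0.03 -0.04] w 53.6 gf 30.0 j6 45.0
```

Request:
{"api": "step_arm", "payload": {
  "linear": [
    [0,0,0],
    [0,0,0],
    [0,0,0],
    [0,0,0],
    [0,0,0],
    [0,0,0],
    [0,0,0]
  ],
  "turn": [-0.015,-0.03,-0.045,-0.06,-0.07,-0.083,-0.083]
}}

```text
time_s: 14.4
ee_pos: [585.7, 59.4, 124.4]
ee_rot: [-179.9, -0.1, 79.7]
force: [-1.5, 1.4, -0.1]
gripper_width: 53.2
gripper_force: 30.0
```

Run:
```python
from h import *
st(); w=grab('wrist'); cv2.imwrite('pics/w5.png',w['color'])
```

```text
14.4 [585.7  59.4 124.4] [-1.7992e+02 -6.0000e-02  7.9670e+01] F [-1.5  1.4 -0.1] tq [ 0.3   0.14 -0.97] w 53.2 gf 30.0 j6 15.0
```

View pics/w5.png

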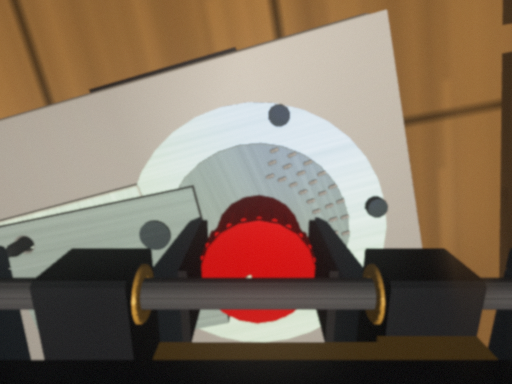

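Torque built up to about −0.97 N·m and the pads slipped, so the cap stops dead this way. I'll turn it the other way.

Request:
{"api": "step_arm", "payload": {
  "linear": [
    [0,0,0],
    [0,0,0],
    [0,0,0],
    [0,0,0],
    [0,0,0],
    [0,0,0],
    [0,0,0]
  ],
  "turn": [0.02,0.04,0.06,0.08,0.1,0.11,0.11]
}}

```text
time_s: 15.32
ee_pos: [586.2, 58.8, 124.6]
ee_rot: [180.0, 0.0, 40.4]
force: [-0.4, 0.3, -0.7]
gripper_width: 53.0
gripper_force: 30.0
```

```bash
python3 -c "
from h import *
st()"
```

```text
15.32 [586.2  58.8 124.6] [1.7996e+02 3.0000e-02 4.0370e+01] F [-0.4  0.3 -0.7] tq [-0.06  0.03 -0.02] w 53.0 gf 30.0 j6 54.0
```

Turning freely at 40° back, with almost no torque. Carry on.

Request:
{"api": "step_arm", "payload": {
  "linear": [
    [0,0,0],
    [0,0,0],
    [0,0,0],
    [0,0,0],
    [0,0,0],
    [0,0,0],
    [0,0,0],
    [0,0,0],
    [0,0,0]
  ],
  "turn": [0.02,0.04,0.06,0.08,0.1,0.12,0.14,0.15,0.15]
}}

```text
time_s: 16.45
ee_pos: [586.4, 58.4, 124.7]
ee_rot: [179.9, -0.1, -13.6]
force: [1.2, -1.2, -0.4]
gripper_width: 53.4
gripper_force: 30.0
```

```bash
python3 -c "
from h import *
st()"
```

```text
16.45 [586.4  58.4 124.7] [ 1.7993e+02 -5.0000e-02 -1.3580e+01] F [ 1.2 -1.2 -0.4] tq [-0.32 -0.12  0.09] w 53.4 gf 30.0 j6 108.0
```

Request:
{"api": "step_arm", "payload": {
  "linear": [
    [0,0,-0.005],
    [0,0,-0.01],
    [0,0,-0.015],
    [0,0,-0.02],
    [0,0,-0.02]
  ],
  "turn": [0,0,0,0,0]
}}

```text
time_s: 17.08
ee_pos: [586.2, 58.7, 131.0]
ee_rot: [180.0, -0.0, -13.7]
force: [0.7, -3.9, -2.7]
gripper_width: 53.1
gripper_force: 30.0
```

```bash
python3 -c "
from h import *
st()"
```

```text
17.07 [586.2  58.7 131. ] [ 1.7997e+02 -2.0000e-02 -1.3700e+01] F [ 0.7 -3.9 -2.7] tq [-0.8  -0.23  0.07] w 53.1 gf 30.0 j6 108.0
```

Request:
{"api": "step_arm", "payload": {
  "linear": [
    [0,0,-0.01],
    [0,0,-0.02],
    [0,0,-0.03],
    [0,0,-0.04],
    [0,0,-0.05],
    [0,0,-0.08],
    [0,0,-0.13],
    [0,0,-0.19],
    [0,0,-0.25],
    [0,0,-0.3],
    [0,0,-0.33],
    [0,0,-0.33],
    [0,0,-0.33],
    [0,0,-0.33]
  ],
  "turn": [0,0,0,0,0,0,0,0,0,0,0,0,0,0]
}}

```text
time_s: 18.82
ee_pos: [585.8, 59.0, 229.0]
ee_rot: [180.0, 0.1, -13.7]
force: [-0.0, 1.0, -1.1]
gripper_width: 53.3
gripper_force: 30.0
```

Run:
```python
from h import *
st(); g=grab('scene'); w=grab('wrist'); cv2.imwrite('pics/fin.png',np.hstack([cv2.resize(g['color'][100:270,150:350],(400,340)),cv2.resize(w['color'],(400,340))]))
```

```text
18.82 [585.8  59.  229. ] [ 1.7997e+02  8.0000e-02 -1.3720e+01] F [-0.   1.  -1.1] tq [ 0.07  0.01 -0.07] w 53.3 gf 30.0 j6 108.0
```

View pics/fin.png

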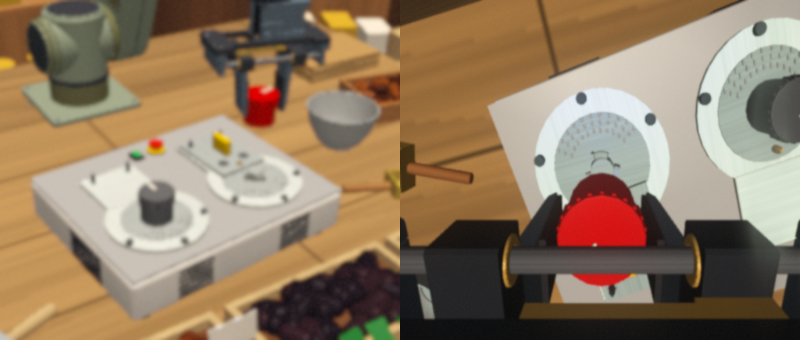

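The scene view (left) shows the cap held upright at (262,105), clear of the bare hub, with the plate flat on its pad at (220,150). The grey cap and bowl are untouched.

```bash
python3 -c "
from workcell import env
print(env.job_done())"
```

```text
the job is handed in; nothing more can be done
None
```

The job is handed in: the locking plate lies flush on the left head, and the red cap (left-hand thread, it came off clockwise) is held upright about 90 mm above its hub.

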